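# Tip a battery pack onto its edge and stand it in the charging cradle

## Task

Charge the battery pack that stands on its end on the bench: set it down on its end in the low foot well of the blue tipping board and let go, push it high up towards the step so that it tips over the step and comes to rest on the deck on its long narrow edge, contacts pointing away from the well. Then take it again and stand it on that long edge fully down in the slot of the charging cradle, with its orange contact end towards the cradle's tall contact block, and let go. Leave the tape, the solder reel, the screwdriver and the flux bottle where they are.

Things in the scene. Friction and masses are not known exactly. Their poses are not given: they have to be found in the camera images.
- pack_center (a point): Centre of the battery pack, a loose dark grey block of 62 x 28 x 122 mm (its x, y, z), about 0.25 kg, with an orange band round its contact end (+z). It starts standing on its other end on the bench: z up, this point 61 mm above its support. The two x sides are alike, and the two y sides. Standing on its long narrow edge (z level, x upright), its centre is 31 mm above its support.
- pack_contacts (a point): Middle of the pack's contact end face (brass strips), 61 mm from its centre along its z; axes as the pack's.
- step_edge (a point): Middle of the top edge of the step (yellow strip) of the blue tipping board, 225 x 90 mm, fixed to the bench. x runs along the board from the foot well to the deck, z up. Behind the edge (-x) lies the flat foot well, 80 mm long, open at the back and sides, its floor 10 mm below this point and 4 mm above the bench.
- deck (a point): Centre of the grey-padded deck of the blue tipping board, 144 mm long (from the step edge, 72 mm behind this point, to the end of the board) and 90 mm wide, level, 14 mm above the bench. Axes as the step edge.
- cradle_slot (a point): Centre of the slot floor of the charging cradle, fixed to the bench; the floor is 6 mm above the bench. x runs along the slot to the contact block, y across, z up. The slot is 32 mm wide and 132 mm long; its side walls end 17 mm above its floor and flare outwards over their upper half. A lip 8 mm high closes it at -x, the contact block at +x. Both sides of the walls are free.
- contact_block (a point): Middle of the top of the cradle's black contact block (54 mm wide, orange patch and green lamp on top), 76 mm from the slot centre along the slot's x and 42 mm above the slot floor.
- tape: Amber tape roll lying flat, 66 mm across, 13 mm high; origin at the centre of its underside. Bystander.
- reel: Reel of solder lying flat, pink face and blue flanges, 52 mm across, 18 mm high; origin at the centre of its underside. Bystander.
- precision_driver: Purple precision screwdriver lying along its y, 127 mm long, 10 mm thick; origin under its middle. Bystander.
- flux: Flux bottle with an orange needle cap, standing, 30 mm across, 86 mm high; origin at the centre of its underside. Bystander.

How it is judged:
By the outcome, as a careful person would: the job done as asked, in the order asked, and still so for the second after the job is handed in, with the robot touching nothing.
It also fails if it takes over 64 s, if anything falls off the work surface, if the arm or the gripper's body presses on something with over 40 N, if the wrist force passes 120 N, or if a joint passes its speed limit or range.

## Robot

A 7-joint arm with a two-finger parallel gripper is mounted at the origin on a cart in front of the work surface, level with it; the furniture and walls round the work are solid. World frame = base frame: x ahead of the robot, y to its left, z up, the work surface at z = 0. Lengths are in m, angles in rad, forces in N, time in s.
With the tool pointing down it reaches from about 0.35 to 0.9 m from the base axis. Payload 19.9 kg.
Tool frame: the origin (TCP) lies at the very end of the fingers, on their centre line; the grasp point (between the pads) lies 19 mm behind it; z points along the fingers, x is the direction in which the jaws open and shut, and the axes are right-handed (so a half turn about z gives the same grasp; the last joint's range is limited). The gripper opens to 94 mm and grips with 3 to 60 N. Pads are 16 mm wide; open, the fingers measure 119 mm over their backs; the gripper's body (75 mm by 177 mm) begins 78 mm behind the grasp point.
Start: joints at [-1.286, 0.417, -0.01, 1.614, 0.005, 1.111, -0.053], TCP at [0.201, 0.592, 0.184] pointing down, gripper open.
Joint ranges: [-2.81, 2.81], [-0.39, 2.02], [-1.27, 1.25], [0.06, 2.57], [-1.19, 4.33], [0.19, 2], [-2.82, 2.82]. Speed limits (rad/s): [1.89, 1.89, 2.39, 2.39, 3.01, 3.01, 3.01].

## Interface

Orientations are given as a rotation vector (axis times angle).
In Python, from workcell import sensors, read_camera, bot gives the robot as it stands.
- The arm moves only by the shell command python3 -m jog 'ROWS'. ROWS is JSON, a list of rows, each an object with "grip": the opening, from 0 (shut) to 1 (fully open); "linear": the shift along the tool's x, y, z in mm, a list of three; "twist": the turn about the tool's z in rad. In form: [{"grip": grip, "linear": [dx, dy, dz], "twist": twist}, ...]. A call has 1 to 5 rows; each row shifts and turns the commanded pose from where the row before left it, along the tool's axes as they then stand; what a row does not reach is not made up. A row lasts 1/8 s, in which the tool goes at most 62.5 mm and 10.7 degrees, less where a joint would pass 70% of its speed; a pose out of reach is approached as far as the arm can. A call with a gripper value outside its range is refused whole. The fingers move at their own pace and stop on an object; the grip force is fixed at half the most. Time passes only in rows, so rows that do not move let the fingers close. It gives the time, the measured TCP pose, the force and the opening at its end, in the units of the state.
- sensors.get_state(): the state, without advancing time (a new reading comes with each control period).
- read_camera(name): name is "scene" or "top" or "wrist"; returns a dict with "image" (420x560x3 uint8, red, green, blue), "depth" (420x560 float32, m along the optical axis (not along the pixel's ray), 0 where there is no reading), "fx", "fy", "cx", "cy" (pixels), "distortion" ([k1, k2, p1, p2, k3] as OpenCV has them; the pictures are not rectified), "R" (3x3) and "t" (3): a world point X has camera coordinates R X + t. Camera axes: x right, y down, z forward; pixel columns grow to the right and rows downward; lengths in m; the calibration is good to about 2 mm. A picture is of the moment at which its call begins.
- bot.hand_in(): hands the job in, once; it reports no verdict.
The state is a dict: "time_s": time; "joints": joint angles; "qd": joint speeds; "joint_efforts": joint torques, N m; "position": TCP position; "tool_rot": TCP orientation; "wrist_force": force on the tool from outside, world axes, zero at the start; "ft_torque": the same for the moment, N m; "finger_gap": finger opening in m.
Only numpy, scipy, OpenCV 4.12 (cv2) and the standard library are available. Lean on these libraries where they do the work, as an engineer would, in place of code of your own. Each camera call takes 0.05 s, during which the arm holds its last target.

## Working session

There is one attempt and no reset: what is moved stays moved. The work goes in short steps, Python scripts to look and compute and a shell command to move; the robot and the scene stay as the last step left them, time stands still between calls to the robot, and variables do not carry over. Pictures are saved under pics/ and viewed, and the job is handed in when it is done.

```bash
ls; mkdir -p pics
cat > h.py <<'E'
import numpy as np,cv2
from workcell import sensors, read_camera, bot
def snap(name,fn):
    c=read_camera(name); cv2.imwrite('pics/'+fn,c['image'][:,:,::-1]); np.savez('pics/'+fn[:-4]+'.npz',**{k:np.array(v) for k,v in c.items()}); return c
def K(c): return np.array([[c['fx'],0,c['cx']],[0,c['fy'],c['cy']],[0,0,1]],float)
def ray(c,uv):
    p=cv2.undistortPoints(np.array(uv,float).reshape(-1,1,2),K(c),np.array(c['distortion'],float)).reshape(-1,2)
    R=np.array(c['R']);t=np.array(c['t']); d=np.c_[p,np.ones(len(p))]@R; o=-R.T@t
    return o,d
def onplane(c,uv,z):
    o,d=ray(c,uv); return o+d*((z-o[2])/d[:,2])[:,None]
def cloud(c):
    H,W=c['depth'].shape; v,u=np.mgrid[:H,:W]
    o,d=ray(c,np.c_[u.ravel(),v.ravel()]); return (o+d*np.array(c['depth']).reshape(-1,1)).reshape(H,W,3)
def st():
    s=sensors.get_state(); return s
E
python3 - <<'E'
from h import *
for n in ['scene','top','wrist']: 
    c=snap(n,n+'0.png'); print(n,-np.array(c['R']).T@c['t'])
s=st(); print(s)
E
```

```text
pics
scene [-0.12814704 -0.56611931  0.82566622]
top [0.42015589 0.04594855 1.15366381]
wrist [0.12197315 0.61882849 0.38437855]
{'time_s': 0.15, 'joints': array([-1.28550679,  0.41784514, -0.01031516,  1.61403377,  0.00471204,
        1.11068136, -0.05299976]), 'qd': array([-0.00078326, -0.00152174,  0.00123822, -0.00232675,  0.00105038,
       -0.00044207, -0.00109136]), 'joint_efforts': array([ 5.00421635e-06, -8.51529479e+01,  6.38250243e-01, -4.26137710e+01,
       -4.89205203e-02,  1.70040107e-02,  6.85156124e-05]), 'position': array([0.20053531, 0.59163035, 0.18356467]), 'tool_rot': array([ 2.55268911e+00,  1.83016639e+00, -1.12320576e-03]), 'wrist_force': array([ 0.4823299 , -0.69395465, -0.48486616]), 'ft_torque': array([ 0.02652429, -0.02261379,  0.01475407]), 'finger_gap': 0.09422159578280109}
```

View pics/scene0.png

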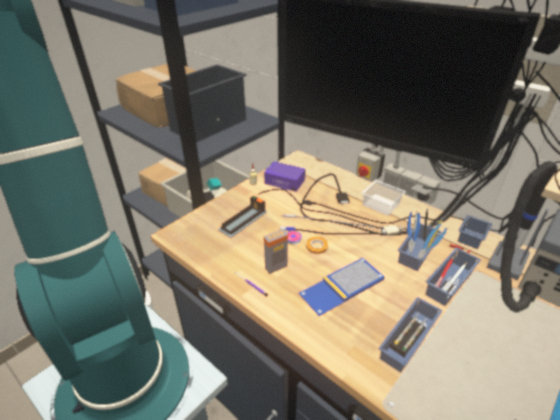

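View pics/top0.png

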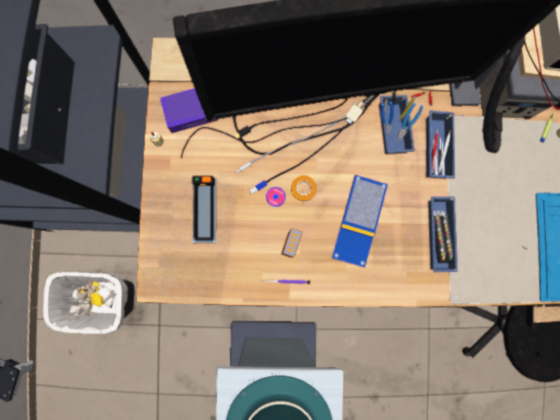

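View pics/wrist0.png

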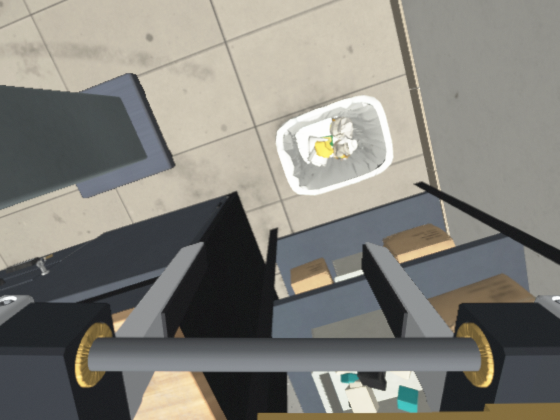

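The top view shows the pack standing at (292,242), the board at (360,222) with its yellow step at (358,231), and the cradle at (204,208) with its contact block at the top. The bystanders are the tape (304,188), reel (276,197), driver (293,282) and flux (155,138). Next I measure them.

Run:
```python
from h import *
c=dict(np.load('pics/top0.npz'));print(c['fx'],c['distortion'],[round(float(x),3) for x in (c['depth'][208:209,120:460:20]).ravel()])
im=c['image']; 
cv2.imwrite('pics/topcrop.png',cv2.resize(im[150:300,140:420],None,fx=2.8,fy=2.8,interpolation=cv2.INTER_CUBIC)[:,:,::-1])
s=dict(np.load('pics/scene0.npz'));
cv2.imwrite('pics/scenecrop.png',cv2.resize(s['image'][160:320,200:400],None,fx=3.7,fy=3.7,interpolation=cv2.INTER_CUBIC)[:,:,::-1])
P=cloud(c)
for u,v in [(292,238),(360,200),(350,250),(204,215),(204,181),(250,250)]: print(u,v,P[v,u].round(4))
P=cloud(s)
for u,v in [(276,240),(355,280),(325,297),(240,220),(257,200)]: print(u,v,P[v,u].round(4))
```

```text
451.6858435788233 [-0.15239664  0.          0.          0.          0.        ] [1.131, 1.44, 1.153, 1.157, 1.15, 1.157, 1.159, 1.163, 1.161, 1.162, 1.168, 1.164, 1.152, 1.158, 1.169, 1.174, 1.173]
292 238 [ 0.4748 -0.017   0.122 ]
360 200 [ 0.5817 -0.1977  0.0131]
350 250 [ 0.4531 -0.1731  0.0065]
204 215 [0.5349 0.2021 0.0031]
204 181 [0.6144 0.1987 0.0532]
250 250 [0.4484 0.082  0.0013]
276 240 [ 0.4549 -0.0303  0.1173]
355 280 [ 0.5611 -0.2193  0.0139]
325 297 [ 0.4664 -0.1901  0.0057]
240 220 [0.5399 0.2041 0.008 ]
257 200 [0.6164 0.2001 0.0477]
```

View pics/topcrop.png

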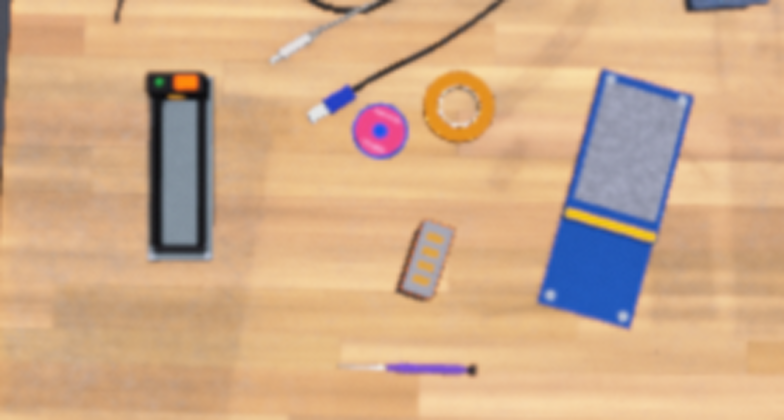

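View pics/scenecrop.png

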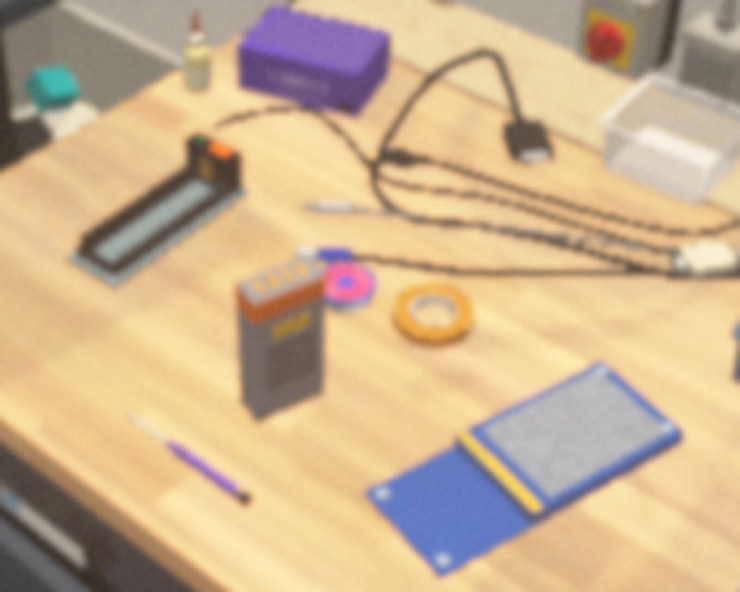

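The crops show that pack's long side runs roughly parallel to the board axis, with the contacts on top. The board's step strip spans crop (565,213)-(655,237), and the cradle's block is at its far end. Now I'll get numbers.

```bash
cat > m.py <<'E'
from h import *
def hsv(c): return cv2.cvtColor(cv2.GaussianBlur(np.array(c['image']),(3,3),0),cv2.COLOR_RGB2HSV)
def big(m):
    n,l,s,_=cv2.connectedComponentsWithStats(m.astype(np.uint8)); i=1+np.argmax(s[1:,4]); return l==i
def rect(c,m,z):
    cs,_=cv2.findContours(m.astype(np.uint8),cv2.RETR_EXTERNAL,cv2.CHAIN_APPROX_NONE)
    k=max(cs,key=cv2.contourArea).reshape(-1,2)
    p=onplane(c,k,z)[:,:2]*1000
    (cx,cy),(w,h),a=cv2.minAreaRect(p.astype(np.float32)); 
    if w<h: a+=90;w,h=h,w
    return np.round([cx,cy,w,h,(a+90)%180-90],1)
def roi(c,u0,v0,u1,v1):
    m=np.zeros(c['depth'].shape,bool);m[v0:v1,u0:u1]=1;return m
E
python3 - <<'E'
from m import *
c=dict(np.load('pics/top0.npz'));h=hsv(c);P=cloud(c)
H,S,V=h[...,0],h[...,1],h[...,2]
b=(H>100)&(H<130)&(S>150)&roi(c,320,165,400,275)
Y=(H>18)&(H<32)&(S>190)&(V>150)&roi(c,335,220,385,245)
print('blue',rect(c,cv2.morphologyEx((b|Y).astype(np.uint8),cv2.MORPH_CLOSE,np.ones((9,9))),0.012))
print('yellow',rect(c,big(Y),0.014), Y.sum())
lo=b.copy(); 
# pack top by height
m=(P[...,2]>0.10)&(P[...,2]<0.14)&roi(c,270,215,320,265)
print('pack depth',rect(c,big(m),0.122),m.sum())
g=(S<90)&roi(c,275,220,310,265); print('pack grey',rect(c,big(cv2.morphologyEx(g.astype(np.uint8),cv2.MORPH_CLOSE,np.ones((5,5)))),0.122))
# cradle
g=(S<110)&roi(c,185,165,222,250); print('cradle all',rect(c,big(g),0.004))
f=(V>95)&(S<110)&roi(c,195,188,213,241); print('floor',rect(c,big(f),0.006), big(f).sum())
o=(H<14)&(S>190)&roi(c,190,170,220,190);print('orange',rect(c,big(o),0.048))
gr=(H>45)&(H<85)&(S>120)&roi(c,190,170,220,190);print('green',onplane(c,np.argwhere(gr)[:,::-1].mean(0),0.048))
for v in range(180,246,8): print(v,[tuple(h[v,u]) for u in range(190,220,3)])
E
```

```text
blue [ 471.5 -181.2   98.    84.3  -15.5]
yellow [ 504.  -192.2   75.1    3.2   75.2] 34
pack depth [464.8 -18.   62.2  28.2 -17.4] 341
pack grey [465.1 -18.1  63.   28.2 -17.6]
cradle all [556.7 206.  218.6  93.9   2.1]
floor [541.5 203.3 126.4  28.4   2.3] 594
orange [619.2 194.6  20.2  12.6 -88.7]
green [[0.61990087 0.21907622 0.048     ]]
180 [(np.uint8(15), np.uint8(98), np.uint8(201)), (np.uint8(12), np.uint8(45), np.uint8(57)), (np.uint8(68), np.uint8(152), np.uint8(89)), (np.uint8(75), np.uint8(36), np.uint8(42)), (np.uint8(11), np.uint8(214), np.uint8(181)), (np.uint8(14), np.uint8(238), np.uint8(244)), (np.uint8(14), np.uint8(237), np.uint8(241)), (np.uint8(9), np.uint8(163), np.uint8(94)), (np.uint8(114), np.uint8(18), np.uint8(72)), (np.uint8(16), np.uint8(89), np.uint8(209))]
188 [(np.uint8(14), np.uint8(96), np.uint8(216)), (np.uint8(12), np.uint8(73), np.uint8(125)), (np.uint8(113), np.uint8(29), np.uint8(35)), (np.uint8(105), np.uint8(44), np.uint8(138)), (np.uint8(105), np.uint8(43), np.uint8(155)), (np.uint8(105), np.uint8(42), np.uint8(156)), (np.uint8(104), np.uin
[... 2675 characters left out ...]
, np.uint8(133)), (np.uint8(104), np.uint8(43), np.uint8(135)), (np.uint8(105), np.uint8(43), np.uint8(132)), (np.uint8(111), np.uint8(38), np.uint8(47)), (np.uint8(108), np.uint8(24), np.uint8(127)), (np.uint8(13), np.uint8(87), np.uint8(203))]
244 [(np.uint8(14), np.uint8(95), np.uint8(217)), (np.uint8(14), np.uint8(96), np.uint8(205)), (np.uint8(14), np.uint8(98), np.uint8(201)), (np.uint8(14), np.uint8(93), np.uint8(205)), (np.uint8(14), np.uint8(94), np.uint8(206)), (np.uint8(14), np.uint8(93), np.uint8(205)), (np.uint8(14), np.uint8(94), np.uint8(203)), (np.uint8(14), np.uint8(93), np.uint8(206)), (np.uint8(14), np.uint8(92), np.uint8(209)), (np.uint8(14), np.uint8(97), np.uint8(218))]
```

Run:
```python
from m import *
c=dict(np.load('pics/top0.npz'));h=hsv(c)
H,S,V=[h[...,i] for i in range(3)]
R=roi(c,320,165,400,275)
bd=~((H<18)&(S<130)&(V>150))&R   # not wood
Y=(H>18)&(H<35)&(S>150)&(V>120)&roi(c,335,220,385,245)
b=(H>100)&(H<130)&(S>120)&R
yy=np.argwhere(b)
yl=big(Y);print('yellow',rect(c,yl,0.014),yl.sum())
m=b|Y|(R&(S<70)&(V>80)); m=big(cv2.morphologyEx(m.astype(np.uint8),cv2.MORPH_CLOSE,np.ones((5,5))))
print('board',rect(c,m,0.010),m.sum())
w=big(m&~cv2.dilate(yl.astype(np.uint8),np.ones((2,2))).astype(bool)&(np.arange(420)[:,None]>225)); print('well',rect(c,w,0.004))
# transverse profile along axis
a=np.radians(-15); ex=np.array([np.cos(a),np.sin(a)])
ce=np.array([.504,-.192])
from cv2 import projectPoints
for s in range(-16,20,2):
    p=np.r_[ce+ex*s/1000,0.014]; q,_=cv2.projectPoints(p[None],cv2.Rodrigues(c['R'])[0],c['t'],K(c),c['distortion']); u,v=q.ravel()
    print(s,round(u,1),round(v,1),cv2.getRectSubPix(c['image'],(1,1),(float(u),float(v))).ravel())
```

```text
yellow [ 504.  -191.9   80.7    5.9   74.5] 74
board [ 530.  -198.2  230.8   95.7  -15.5] 3223
well [ 461.4 -179.3   93.8   87.8   74.6]
-16 356.3 236.1 [ 33  87 184]
-14 356.5 235.3 [ 33  87 184]
-12 356.7 234.6 [ 34  86 183]
-10 356.9 233.8 [ 34  84 177]
-8 357.1 233.1 [ 39  80 161]
-6 357.3 232.3 [ 95 101 135]
-4 357.5 231.6 [165 141  99]
-2 357.7 230.8 [225 182  57]
0 357.9 230.1 [238 198  21]
2 358.1 229.3 [231 190  53]
4 358.3 228.6 [189 161 104]
6 358.5 227.8 [123 122 153]
8 358.7 227.1 [ 58  94 174]
10 358.9 226.3 [ 45  90 179]
12 359.1 225.6 [ 61 100 180]
14 359.3 224.8 [ 96 119 178]
16 359.5 224.1 [133 142 174]
18 359.7 223.3 [146 151 174]
```

```bash
cat > g.py <<'E'
from h import *
import sys
from scipy.spatial.transform import Rotation as Ro
def go(x,y,z,yaw):
    "target TCP mm, yaw deg of the tool x axis (mod 180)"
    s=st(); R=Ro.from_rotvec(s['tool_rot']).as_matrix(); p=s['position']*1000
    d=R.T@(np.array([x,y,z])-p); cur=np.degrees(np.arctan2(R[1,0],R[0,0]))
    # tool z down: twist + about tool z = - world yaw
    dy=(yaw-cur+90)%180-90
    print('pos',p.round(1),'tilt z',R[:,2].round(3),'curyaw',round(cur,1),'t',s['time_s'],'j7',s['joints'][6].round(2),'F',s['wrist_force'].round(1),'gap',round(s['finger_gap'],4))
    print('lin(current tool axes)',d.round(1),'|d|',np.linalg.norm(d).round(1),'twist rad',round(-np.radians(dy),3))
if __name__=='__main__': go(*map(float,sys.argv[1:]))
E
python3 g.py 465 -18 150 72.5
```

```text
pos [200.5 591.6 183.6] tilt z [-0.    -0.001 -1.   ] curyaw 71.3 t 0.15 j7 -0.05 F [ 0.5 -0.7 -0.5] gap 0.0942
lin(current tool axes) [-492.5  446.1   34.1] |d| 665.4 twist rad -0.021
```

```bash
python3 -m jog '[{"grip":1,"linear":[-41,37,0],"twist":0},{"grip":1,"linear":[-41,37,0],"twist":0},{"grip":1,"linear":[-41,37,0],"twist":0},{"grip":1,"linear":[-41,37,0],"twist":0},{"grip":1,"linear":[-41,37,0],"twist":0}]'; python3 g.py 465 -18 150 72.5
```

```text
time_s: 0.78
position: [0.3104, 0.3366, 0.184]
tool_rot: [-2.553, -1.83, 0.0]
wrist_force: [0.3, -0.4, 0.4]
finger_gap: 0.094
pos [310.4 336.6 184. ] tilt z [-0.  0. -1.] curyaw 71.3 t 0.775 j7 0.37 F [ 0.3 -0.4  0.4] gap 0.094
lin(current tool axes) [-286.2  260.2   34. ] |d| 388.3 twist rad -0.021
```

```bash
python3 -m jog '[{"grip":1,"linear":[-41,37,0],"twist":0},{"grip":1,"linear":[-41,37,0],"twist":0},{"grip":1,"linear":[-41,37,0],"twist":0},{"grip":1,"linear":[-41,37,0],"twist":0},{"grip":1,"linear":[-41,37,0],"twist":0}]'; python3 g.py 465 -18 150 72.5
```

```text
time_s: 1.4
position: [0.4198, 0.0831, 0.1842]
tool_rot: [2.553, 1.831, 0.001]
wrist_force: [1.5, 0.7, -0.2]
finger_gap: 0.0942
pos [419.8  83.1 184.2] tilt z [ 0.  0. -1.] curyaw 71.3 t 1.4 j7 1.0 F [ 1.5  0.7 -0.2] gap 0.0942
lin(current tool axes) [-81.3  75.2  34.2] |d| 115.9 twist rad -0.021
```

```bash
python3 -m jog '[{"grip":1,"linear":[-40,38,14],"twist":-0.02},{"grip":1,"linear":[-41,36,20],"twist":0},{"grip":1,"linear":[0,0,0],"twist":0}]'; python3 g.py 465 -18 150 72.5
python3 -c "
from h import *
snap('wrist','w1.png');snap('top','t1.png')"
```

```text
time_s: 1.78
position: [0.4645, -0.0188, 0.1489]
tool_rot: [2.539, 1.849, -0.004]
wrist_force: [-0.4, 0.6, 0.7]
finger_gap: 0.094
pos [464.5 -18.8 148.9] tilt z [-0.002 -0.002 -1.   ] curyaw 72.1 t 1.775 j7 1.34 F [-0.4  0.6  0.7] gap 0.094
lin(current tool axes) [ 0.9  0.3 -1.1] |d| 1.4 twist rad -0.007
```

View pics/w1.png

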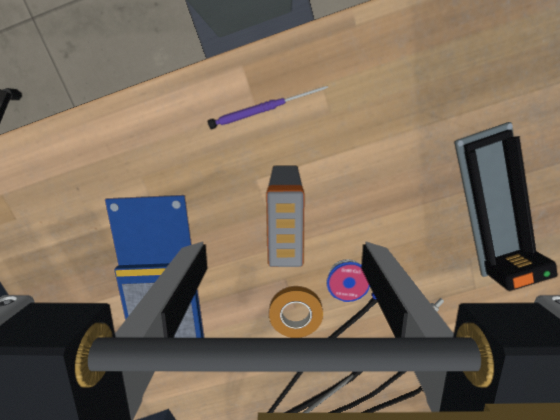

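The wrist view shows the pack's contact face at (286,228), centred between the fingers. The well is at (150,230), the yellow strip at (143,271) and the cradle at (505,205). I'll refine the positions from it.

Run:
```python
from m import *
c=dict(np.load('pics/w1.npz'));h=hsv(c)
H,S,V=[h[...,i] for i in range(3)]
g=(S<90)&(V>90)&roi(c,262,185,310,270); g=big(cv2.morphologyEx(g.astype(np.uint8),cv2.MORPH_CLOSE,np.ones((9,9))));print('pack',rect(c,g,0.122))
b=(H>100)&(H<130)&(S>120)&roi(c,100,185,195,272)
Y=big((H>18)&(H<35)&(S>150)&roi(c,110,258,190,285));print('yellow',rect(c,Y,0.014))
b=big(cv2.morphologyEx(b.astype(np.uint8),cv2.MORPH_CLOSE,np.ones((15,15))));b[cv2.dilate(Y.astype(np.uint8),np.ones((3,3)))>0]=0
print('well',rect(c,big(b),0.004))
f=(S<80)&(V>100)&roi(c,470,135,525,255); f=big(f);print('floor',rect(c,f,0.006),f.sum(),h[200,485:530:4].tolist())
o=(H<14)&(S>190)&roi(c,500,265,540,295);print('orange',rect(c,big(o),0.048))
# yellow edge line: lower-x side
for (u,v) in [(118,266),(165,266),(118,277),(168,275)]: print(u,v,onplane(c,(u,v),.014)*1000)
cv2.imwrite('pics/w1c.png',cv2.resize(c['image'][110:300,440:560],None,fx=3,fy=3,interpolation=cv2.INTER_CUBIC)[:,:,::-1])
cv2.imwrite('pics/w1b.png',cv2.resize(c['image'][180:340,90:230],None,fx=3.5,fy=3.5,interpolation=cv2.INTER_CUBIC)[:,:,::-1])
```

```text
pack [464.8 -17.5  66.9  36.5 -17.9]
yellow [ 501.3 -205.9   54.7    5.9   74.8]
well [ 463.  -181.2   90.9   85.5   74.6]
floor [546.7 204.2 129.8  26.3   1.8] 2642 [[101, 38, 94], [100, 39, 118], [100, 39, 117], [100, 39, 117], [100, 39, 117], [100, 40, 116], [101, 38, 114], [105, 34, 15], [110, 43, 18], [105, 28, 18], [105, 36, 28], [16, 80, 115]]
orange [621.7 194.6  19.3  11.1 -88.5]
118 266 [[ 486.61266452 -226.95104347   14.        ]]
165 266 [[ 503.18596227 -175.03699083   14.        ]]
118 277 [[ 499.4032726 -233.2975954   14.       ]]
168 275 [[ 514.81757704 -176.40878353   14.        ]]
```

View pics/w1c.png

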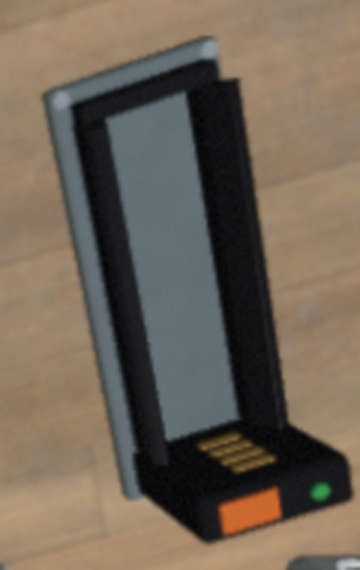

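View pics/w1b.png

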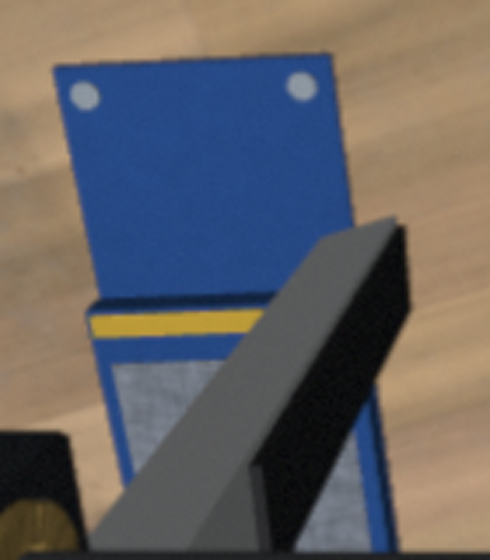

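```bash
python3 - <<'E'
from m import *
c=dict(np.load('pics/w1.npz'))
e=onplane(c,[(115.7,268.4),(166.6,266.3)],.014)*1000
corner=onplane(c,[(90+55/3.5,180+67/3.5),(90+330/3.5,180+54/3.5)],.004)*1000
print(e,corner)
d=corner[1]-corner[0];print(np.linalg.norm(d),np.degrees(np.arctan2(d[1],d[0]))-90)
a=np.radians(-15.3);ex=np.array([np.cos(a),np.sin(a)]);ey=np.array([-ex[1],ex[0]])
print('well back x,y',corner[:,:2]@ex,corner[:,:2]@ey,'edge x',e[:,:2]@ex)
t=dict(np.load('pics/top0.npz'))
q=np.array([499.2,-190.3]);print('top edge',q@ex,q@ey)
E
python3 g.py 465 -18 85 72.3
```

```text
[[ 488.5650078  -230.87985794   14.        ]
 [ 504.0984324  -173.43061564   14.        ]] [[ 411.04406253 -210.35575625    4.        ]
 [ 434.16309864 -124.95983435    4.        ]]
88.47007013093675 -15.148425777807716
well back x,y [451.9828148  451.74877023] [-94.43675476  -5.96699421] edge x [532.17197496 531.99554811]
top edge 531.7221047025432 -51.82985018980482
pos [464.3 -15.3 149.8] tilt z [-0.001 -0.    -1.   ] curyaw 72.4 t 1.875 j7 1.34 F [0.6 0.6 1. ] gap 0.0942
lin(current tool axes) [-2.3  1.6 64.8] |d| 64.9 twist rad 0.001
```

```bash
python3 -m jog '[{"grip":1,"linear":[-2,1,30],"twist":0},{"grip":1,"linear":[0,0,35],"twist":0},{"grip":1,"linear":[0,0,0],"twist":0},{"grip":0.2,"linear":[0,0,0],"twist":0},{"grip":0.2,"linear":[0,0,0],"twist":0}]'; python3 g.py 465 -18 85 72.3
```

```text
time_s: 2.5
position: [0.4656, -0.017, 0.0864]
tool_rot: [2.534, 1.856, 0.003]
wrist_force: [-0.3, 0.0, 0.1]
finger_gap: 0.0774
pos [465.6 -17.   86.4] tilt z [ 0.002  0.001 -1.   ] curyaw 72.5 t 2.5 j7 1.41 F [-0.3  0.   0.1] gap 0.0774
lin(current tool axes) [-1.2 -0.3  1.4] |d| 1.8 twist rad 0.003
```

```bash
python3 -m jog '[{"grip":0,"linear":[0,0,0],"twist":0},{"grip":0,"linear":[0,0,0],"twist":0},{"grip":0,"linear":[0,0,0],"twist":0}]'; python3 g.py 465 -18 85 72.3;python3 -c "
from h import *
snap('wrist','w2.png')"
```

```text
time_s: 2.88
position: [0.4649, -0.0175, 0.0852]
tool_rot: [2.535, 1.856, 0.0]
wrist_force: [0.4, -0.3, -0.4]
finger_gap: 0.047
pos [464.9 -17.5  85.2] tilt z [ 0. -0. -1.] curyaw 72.4 t 2.875 j7 1.41 F [ 0.4 -0.3 -0.4] gap 0.047
lin(current tool axes) [-0.5  0.3  0.2] |d| 0.6 twist rad 0.002
```

View pics/w2.png

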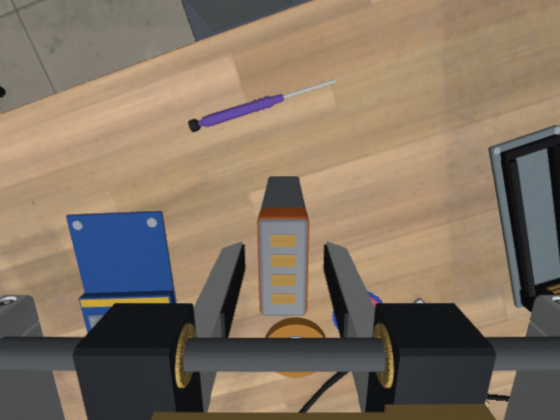

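The fingers are closing evenly on either side of the pack, whose top is at (283,265). I'll keep closing, then lift.

```bash
python3 -m jog '[{"grip":0,"linear":[0,0,0],"twist":0},{"grip":0,"linear":[0,0,0],"twist":0},{"grip":0,"linear":[0,0,0],"twist":0},{"grip":0,"linear":[0,0,-5],"twist":0},{"grip":0,"linear":[0,0,-15],"twist":0}]'; python3 g.py 465 -180.1 108 74.7
```

```text
time_s: 3.55
position: [0.4644, -0.0175, 0.1054]
tool_rot: [-2.535, -1.856, 0.002]
wrist_force: [0.6, -0.7, -2.3]
finger_gap: 0.0275
pos [464.4 -17.5 105.4] tilt z [-0.001 -0.    -1.   ] curyaw 72.4 t 3.55 j7 1.39 F [ 0.6 -0.7 -2.3] gap 0.0275
lin(current tool axes) [-154.8   49.7   -2.6] |d| 162.6 twist rad -0.04
```

```bash
python3 -m jog '[{"grip":0,"linear":[-25,8,-8],"twist":0},{"grip":0,"linear":[-45,15,0],"twist":0},{"grip":0,"linear":[-45,15,0],"twist":0},{"grip":0,"linear":[-40,12,0],"twist":-0.04},{"grip":0,"linear":[0,0,0],"twist":0}]'; python3 -m jog '[{"grip":0,"linear":[0,0,0],"twist":0}]';python3 g.py 465 -180.1 91 74.7
python3 -c "
from h import *
snap('wrist','w3.png');snap('top','t3.png');snap('scene','s3.png')"
```

```text
time_s: 4.18
position: [0.4654, -0.1834, 0.1142]
tool_rot: [2.5, 1.901, -0.0]
wrist_force: [0.2, 0.6, -2.8]
finger_gap: 0.0278
time_s: 4.3
position: [0.4659, -0.1799, 0.1136]
tool_rot: [2.497, 1.906, 0.001]
wrist_force: [0.9, 0.2, -3.5]
finger_gap: 0.0278
pos [ 465.9 -179.9  113.6] tilt z [ 0.  0. -1.] curyaw 74.7 t 4.3 j7 1.81 F [ 0.9  0.2 -3.5] gap 0.0278
lin(current tool axes) [-0.4 -0.8 22.6] |d| 22.7 twist rad 0.0
```

View pics/w3.png

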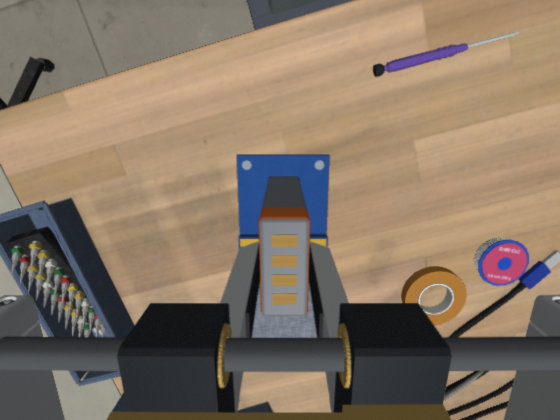

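View pics/s3.png

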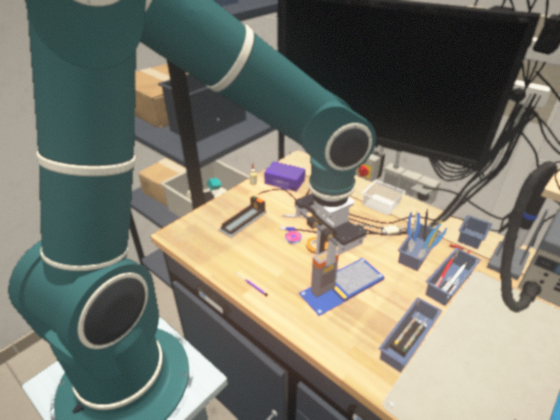

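The pack is centred over the well in the wrist view, with the yellow strip visible on both sides at (245,242) and (320,242). I'll lower it.

```bash
python3 -m jog '[{"grip":0,"linear":[0,-1,10],"twist":0},{"grip":0,"linear":[0,0,8],"twist":0},{"grip":0,"linear":[0,0,4],"twist":0},{"grip":0,"linear":[0,0,1],"twist":0},{"grip":0,"linear":[0,0,0],"twist":0}]'; python3 g.py 465 -180.1 89.5 74.7
```

```text
time_s: 5.08
position: [0.4648, -0.1801, 0.0901]
tool_rot: [2.497, 1.906, -0.0]
wrist_force: [-0.5, -0.5, -2.9]
finger_gap: 0.0277
pos [ 464.8 -180.1   90.1] tilt z [ 0. -0. -1.] curyaw 74.7 t 5.075 j7 1.83 F [-0.5 -0.5 -2.9] gap 0.0277
lin(current tool axes) [0.1 0.2 0.6] |d| 0.7 twist rad 0.0
```

```bash
python3 -m jog '[{"grip":0,"linear":[0,0,0.5],"twist":0},{"grip":0,"linear":[0,0,0.5],"twist":0}]'; python3 g.py 465 -180.1 89.5 74.7; python3 -m jog '[{"grip":0,"linear":[0,0,0.5],"twist":0},{"grip":0,"linear":[0,0,0],"twist":0}]'
```

```text
time_s: 5.32
position: [0.4648, -0.18, 0.0892]
tool_rot: [2.497, 1.906, 0.0]
wrist_force: [0.3, 0.3, -2.9]
finger_gap: 0.0279
pos [ 464.8 -180.    89.2] tilt z [ 0. -0. -1.] curyaw 74.7 t 5.325 j7 1.84 F [ 0.3  0.3 -2.9] gap 0.0279
lin(current tool axes) [-0.   0.2 -0.3] |d| 0.4 twist rad 0.0
time_s: 5.58
position: [0.465, -0.1802, 0.0891]
tool_rot: [2.497, 1.906, 0.001]
wrist_force: [-2.0, 0.1, 6.4]
finger_gap: 0.0278
```

```bash
python3 -m jog '[{"grip":0.6,"linear":[0,0,0],"twist":0},{"grip":0.7,"linear":[0,0,0],"twist":0},{"grip":0.7,"linear":[0,0,0],"twist":0},{"grip":0.7,"linear":[0,0,0],"twist":0}]';python3 g.py 465 -180.1 140 74.7; python3 -c "
from h import *
snap('wrist','w4.png');snap('scene','s4.png')"
```

```text
time_s: 6.08
position: [0.4647, -0.18, 0.0886]
tool_rot: [2.497, 1.906, -0.0]
wrist_force: [-0.1, -0.8, -1.0]
finger_gap: 0.0637
pos [ 464.7 -180.    88.6] tilt z [-0. -0. -1.] curyaw 74.7 t 6.075 j7 1.84 F [-0.1 -0.8 -1. ] gap 0.0637
lin(current tool axes) [ -0.    0.3 -51.4] |d| 51.4 twist rad 0.0
```

View pics/w4.png

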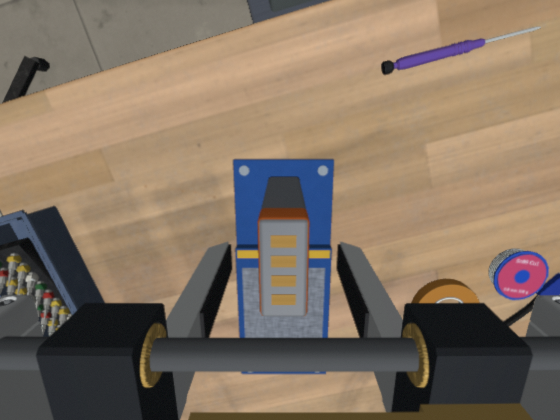

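The pack is standing upright in the well, released and clear of the fingers. I'll go up and back, then push from behind.

```bash
python3 -m jog '[{"grip":0.7,"linear":[0,0,-25],"twist":0},{"grip":0.7,"linear":[0,0,-32],"twist":0},{"grip":0.3,"linear":[0,-40,0],"twist":0},{"grip":0,"linear":[0,-40,0],"twist":0},{"grip":0,"linear":[0,0,0],"twist":0}]';python3 g.py 465 -180.1 100 74.7; python3 -c "
from h import *
snap('wrist','w5.png');snap('scene','s5.png');snap('top','t5.png')"
```

```text
time_s: 6.8
position: [0.3859, -0.1582, 0.1457]
tool_rot: [-2.497, -1.905, -0.002]
wrist_force: [0.6, -1.0, 0.4]
finger_gap: 0.0389
pos [ 385.9 -158.2  145.7] tilt z [ 0.     0.002 -1.   ] curyaw 74.7 t 6.8 j7 1.69 F [ 0.6 -1.   0.4] gap 0.0389
lin(current tool axes) [-0.3 82.1 45.7] |d| 94.0 twist rad 0.0
```

View pics/w5.png

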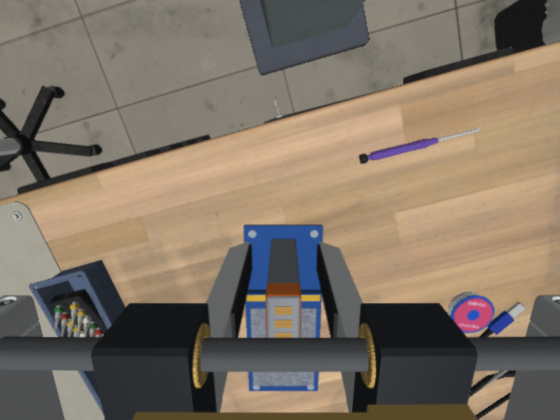

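View pics/s5.png

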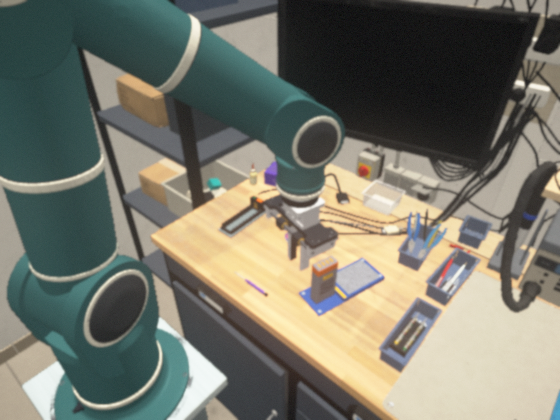

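The pack still stands in the well at scene (323,282), with the fingers behind it. I'll close and lower.

```bash
python3 -m jog '[{"grip":0,"linear":[0,0,22],"twist":0},{"grip":0,"linear":[0,0,22],"twist":0},{"grip":0,"linear":[0,0,0],"twist":0},{"grip":0,"linear":[0,10,0],"twist":0},{"grip":0,"linear":[0,12,0],"twist":0}]';python3 -m jog '[{"grip":0,"linear":[0,8,0],"twist":0},{"grip":0,"linear":[0,5,0],"twist":0},{"grip":0,"linear":[0,5,0],"twist":0}]';python3 g.py 465 -180.1 100 74.7; python3 -c "
from h import *
snap('wrist','w6.png');snap('scene','s6.png')"
```

```text
time_s: 7.58
position: [0.4104, -0.1651, 0.1024]
tool_rot: [2.496, 1.906, 0.002]
wrist_force: [-0.1, 0.9, 0.7]
finger_gap: 0.0008
time_s: 7.95
position: [0.4264, -0.1696, 0.1016]
tool_rot: [2.497, 1.906, -0.0]
wrist_force: [-0.1, 0.1, 0.0]
finger_gap: 0.0007
pos [ 426.4 -169.6  101.6] tilt z [-0. -0. -1.] curyaw 74.7 t 7.95 j7 1.8 F [-0.1  0.1  0. ] gap 0.0007
lin(current tool axes) [ 0.  40.   1.6] |d| 40.0 twist rad 0.0
```

View pics/w6.png

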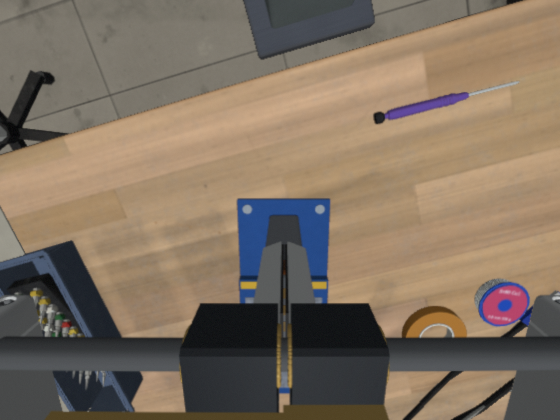

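The fingers are shut and at the pack's back face, centred on the board. I'll push slowly, checking as I go.

```bash
python3 -m jog '[{"grip":0,"linear":[0,5,0],"twist":0},{"grip":0,"linear":[0,5,0],"twist":0},{"grip":0,"linear":[0,5,0],"twist":0},{"grip":0,"linear":[0,5,0],"twist":0}]'; python3 -c "
from h import *
snap('scene','s7.png');snap('wrist','w7.png')
for n in ['s6','s7']:
    i=cv2.imread(f'pics/{n}.png');cv2.imwrite(f'pics/{n}c.png',cv2.resize(i[200:330,260:400],None,fx=4,fy=4))"
```

```text
time_s: 8.55
position: [0.4458, -0.1749, 0.1016]
tool_rot: [2.497, 1.906, -0.0]
wrist_force: [0.2, 0.0, 1.0]
finger_gap: 0.0002
```

View pics/s7c.png

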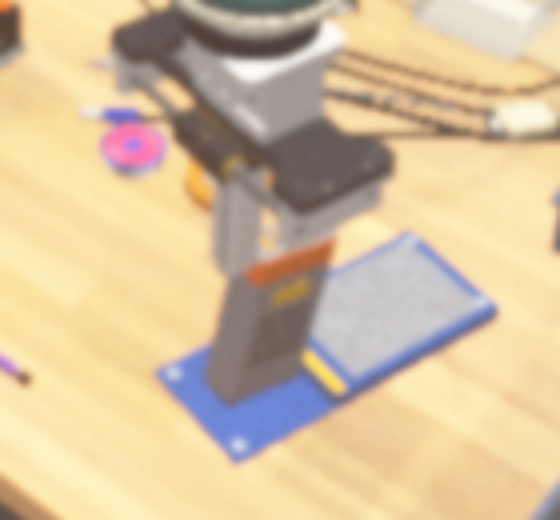

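The pack is leaning towards the deck, with its foot at the step. I'll keep pushing.

```bash
python3 -m jog '[{"grip":0,"linear":[0,5,0],"twist":0},{"grip":0,"linear":[0,4,0],"twist":0},{"grip":0,"linear":[0,4,0],"twist":0}]'; python3 -c "
from h import *
snap('scene','s8.png')
for n in ['s8']:
    i=cv2.imread(f'pics/{n}.png');cv2.imwrite(f'pics/{n}c.png',cv2.resize(i[200:330,260:400],None,fx=4,fy=4))"
```

```text
time_s: 9.02
position: [0.4583, -0.1783, 0.1016]
tool_rot: [2.497, 1.906, -0.0]
wrist_force: [-0.7, -0.6, -0.3]
finger_gap: 0.0005
```

View pics/s8c.png

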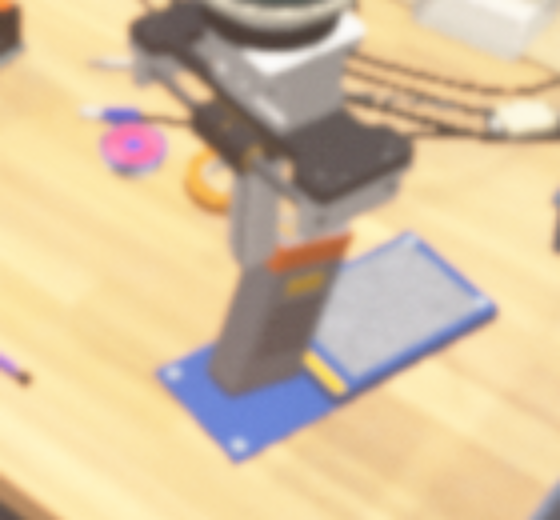

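```bash
python3 -m jog '[{"grip":0,"linear":[0,4,0],"twist":0},{"grip":0,"linear":[0,4,0],"twist":0},{"grip":0,"linear":[0,3,0],"twist":0}]'; python3 -c "
from h import *
snap('scene','s9.png')
for n in ['s9']:
    i=cv2.imread(f'pics/{n}.png');cv2.imwrite(f'pics/{n}c.png',cv2.resize(i[200:330,260:400],None,fx=4,fy=4))"
```

```text
time_s: 9.45
position: [0.4689, -0.1811, 0.1016]
tool_rot: [2.497, 1.906, -0.0]
wrist_force: [-1.0, -1.1, 0.0]
finger_gap: 0.0006
```

View pics/s9c.png

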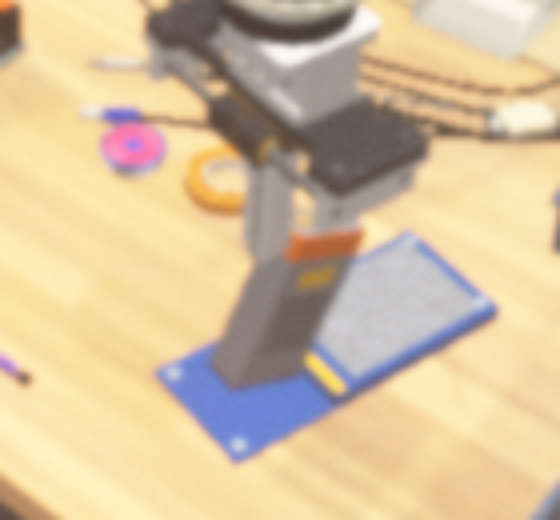

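It is tipping cleanly about the step, with no twist. I'll continue in small steps.

```bash
python3 -m jog '[{"grip":0,"linear":[0,3,0],"twist":0},{"grip":0,"linear":[0,3,0],"twist":0},{"grip":0,"linear":[0,2,0],"twist":0},{"grip":0,"linear":[0,0,0],"twist":0}]'; python3 -c "
from h import *
snap('scene','s10.png')
for n in ['s10']:
    i=cv2.imread(f'pics/{n}.png');cv2.imwrite(f'pics/{n}c.png',cv2.resize(i[200:330,260:400],None,fx=4,fy=4))"
```

```text
time_s: 10.0
position: [0.4764, -0.1832, 0.1016]
tool_rot: [2.497, 1.906, -0.0]
wrist_force: [-1.2, 0.2, 0.5]
finger_gap: 0.0001
```

View pics/s10c.png

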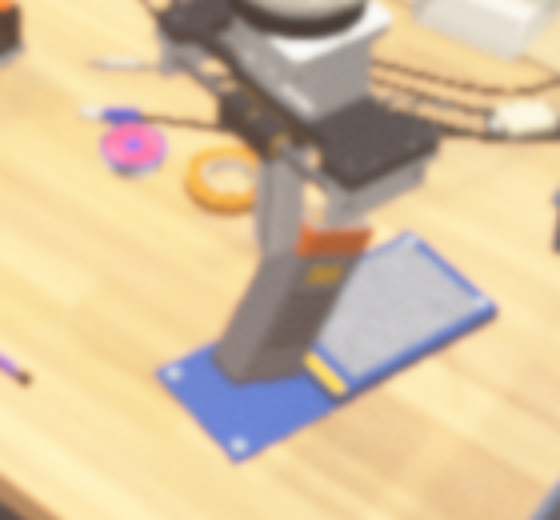

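```bash
python3 -m jog '[{"grip":0,"linear":[0,3,0],"twist":0},{"grip":0,"linear":[0,2,0],"twist":0},{"grip":0,"linear":[0,2,0],"twist":0},{"grip":0,"linear":[0,2,0],"twist":0}]'; python3 -c "
from h import *
snap('scene','s11.png')
for n in ['s11']:
    i=cv2.imread(f'pics/{n}.png');cv2.imwrite(f'pics/{n}c.png',cv2.resize(i[200:330,260:400],None,fx=4,fy=4))"
```

```text
time_s: 10.55
position: [0.4852, -0.1856, 0.1016]
tool_rot: [2.497, 1.906, -0.0]
wrist_force: [-0.4, -0.6, -0.4]
finger_gap: 0.001
```

View pics/s11c.png

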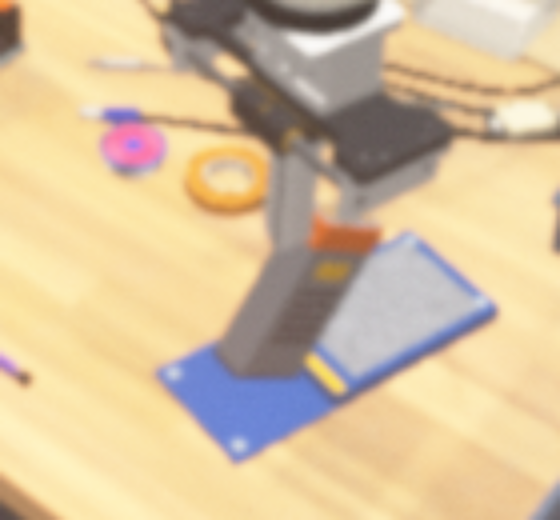

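```bash
python3 -m jog '[{"grip":0,"linear":[0,2,0],"twist":0},{"grip":0,"linear":[0,2,0],"twist":0},{"grip":0,"linear":[0,2,0],"twist":0},{"grip":0,"linear":[0,2,0],"twist":0}]'; python3 -c "
from h import *
snap('scene','s12.png')
for n in ['s12']:
    i=cv2.imread(f'pics/{n}.png');cv2.imwrite(f'pics/{n}c.png',cv2.resize(i[200:330,260:400],None,fx=4,fy=4))"
```

```text
time_s: 11.1
position: [0.4928, -0.1877, 0.1016]
tool_rot: [2.497, 1.906, -0.0]
wrist_force: [-0.9, -0.3, 0.4]
finger_gap: 0.0003
```

View pics/s12c.png

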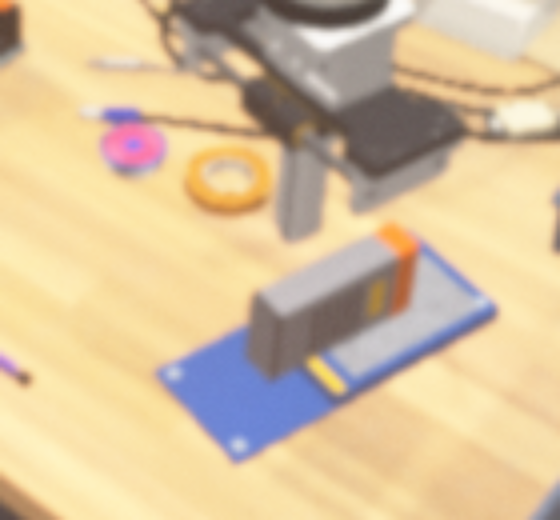

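The pack tipped over the step and lies on its long narrow edge on the deck, with the orange end away from the well (crop (400,255)). I'll rise, open and measure it.

```bash
python3 -m jog '[{"grip":0,"linear":[0,0,-30],"twist":0},{"grip":1,"linear":[0,0,-30],"twist":0},{"grip":1,"linear":[0,0,0],"twist":0},{"grip":1,"linear":[0,0,0],"twist":0}]'; python3 -c "
from h import *
snap('wrist','w13.png');snap('top','t13.png')"
```

```text
time_s: 11.65
position: [0.4925, -0.1874, 0.1611]
tool_rot: [-2.497, -1.906, 0.0]
wrist_force: [-0.7, 0.3, -0.4]
finger_gap: 0.027
```

View pics/w13.png

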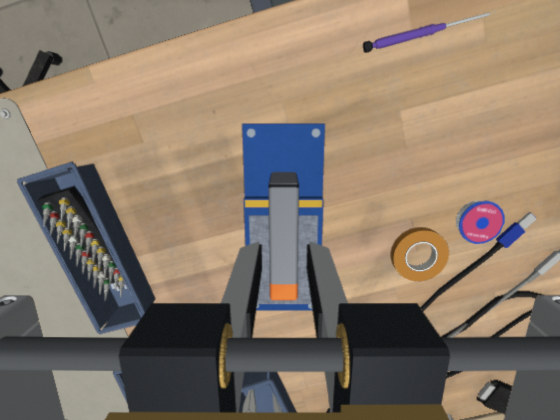

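View pics/t13.png

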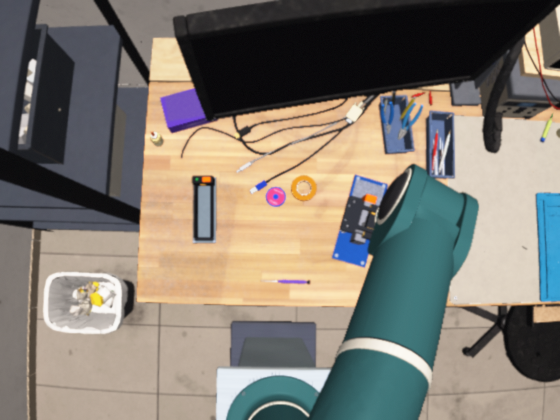

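```bash
python3 - <<'E'
from m import *
c=dict(np.load('pics/w13.npz'))
cv2.imwrite('pics/w13c.png',cv2.resize(c['image'][150:320,235:335],None,fx=3.5,fy=3.5)[:,:,::-1])
q=onplane(c,[(270.5,185),(298,185),(270,299),(296,299)],.076)*1000;print(q)
f=(q[0]+q[1])/2;b=(q[2]+q[3])/2;d=b-f;print(np.linalg.norm(d),np.degrees(np.arctan2(d[1],d[0])),(f+b)/2)
E
python3 g.py 548 -202 44 74.7
```

```text
[[ 469.31096876 -193.37419883   76.        ]
 [ 475.88541044 -169.36205055   76.        ]
 [ 582.08697054 -226.2278662    76.        ]
 [ 589.01825923 -200.90830137   76.        ]]
117.45441480913401 -15.911280543390246 [ 529.07540224 -197.46810424   76.        ]
pos [ 492.3 -187.5  160.8] tilt z [-0.001  0.    -1.   ] curyaw 74.7 t 11.75 j7 1.79 F [ 0.1  0.5 -0. ] gap 0.035
lin(current tool axes) [  0.7  57.7 116.7] |d| 130.2 twist rad 0.0
```

View pics/w13c.png

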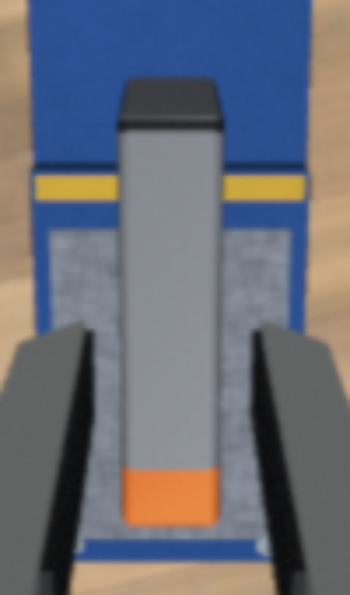

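Run:
```python
from m import *
c=dict(np.load('pics/w13.npz'));P=cloud(c)*1000
for v in range(182,306,8): print(v,P[v,284].round(1), P[v,255].round(1))
c=dict(np.load('pics/top0.npz'))
```

```text
182 [ 470.3 -181.    74.1] [ 475.7 -216.4    3.8]
190 [ 476.8 -182.8   76.9] [ 484.8 -219.3    2.6]
198 [ 484.3 -184.8   75.8] [ 491.2 -220.2   14.3]
206 [ 491.8 -186.9   75.4] [ 500.2 -222.9   14. ]
214 [ 499.3 -188.9   75.4] [ 508.9 -225.4   15. ]
222 [ 506.4 -190.9   76.7] [ 518.  -228.2   15.1]
230 [ 514.1 -193.    76.8] [ 527.6 -231.2   14. ]
238 [ 521.9 -195.1   76.7] [ 536.8 -233.9   14.7]
246 [ 529.7 -197.2   77. ] [ 478.6 -200.6  190.5]
254 [ 537.9 -199.5   76.5] [ 479.2 -199.8  200.6]
262 [ 546.3 -201.8   76. ] [ 480.7 -199.6  207.7]
270 [ 554.4 -204.    76.4] [ 480.6 -198.8  217.2]
278 [ 562.8 -206.3   76.4] [ 481.1 -198.2  224.9]
286 [ 571.8 -208.8   75.6] [ 484.4 -199.1  226.3]
294 [ 579.6 -210.9   77.1] [ 487.9 -200.   227.4]
302 [ 626.7 -223.8   15.2] [ 491.  -200.8  229.1]
```

The pack's top is flat at z≈76 mm and its centre is at about (529,-197.4), with yaw about -15.6°. It overhangs the step by about 30 mm but lies stable. I'll grasp it now.

```bash
python3 g.py 529 -197.4 43 74.5;  python3 -m jog '[{"grip":1,"linear":[0,20,0],"twist":0},{"grip":1,"linear":[0,18,30],"twist":0},{"grip":1,"linear":[0,0,25],"twist":0},{"grip":1,"linear":[0,0,0],"twist":0},{"grip":1,"linear":[0,0,0],"twist":0}]'; python3 g.py 529 -197.4 43 74.5
```

```text
pos [ 492.3 -187.5  160.8] tilt z [-0.001  0.    -1.   ] curyaw 74.7 t 11.75 j7 1.79 F [ 0.1  0.5 -0. ] gap 0.035
lin(current tool axes) [1.000e-01 3.820e+01 1.177e+02] |d| 123.8 twist rad 0.004
time_s: 12.38
position: [0.5295, -0.1979, 0.1072]
tool_rot: [2.497, 1.906, 0.0]
wrist_force: [-0.0, 0.5, -0.7]
finger_gap: 0.0851
pos [ 529.5 -197.9  107.2] tilt z [ 0. -0. -1.] curyaw 74.7 t 12.375 j7 1.85 F [-0.   0.5 -0.7] gap 0.0851
lin(current tool axes) [ 0.4 -0.6 64.2] |d| 64.2 twist rad 0.003
```

```bash
python3 -m jog '[{"grip":1,"linear":[0,0,30],"twist":0},{"grip":1,"linear":[0,0,34],"twist":0},{"grip":0.3,"linear":[0,0,0],"twist":0},{"grip":0,"linear":[0,0,0],"twist":0},{"grip":0,"linear":[0,0,0],"twist":0}]';python3 -m jog '[{"grip":0,"linear":[0,0,0],"twist":0},{"grip":0,"linear":[0,0,0],"twist":0},{"grip":0,"linear":[0,0,0],"twist":0},{"grip":0,"linear":[0,0,0],"twist":0},{"grip":0,"linear":[0,0,0],"twist":0}]'; python3 g.py 529 -197.4 43 74.5; python3 -c "
from h import *
snap('wrist','w14.png')"
```

```text
time_s: 13.0
position: [0.5303, -0.198, 0.0442]
tool_rot: [2.496, 1.905, 0.002]
wrist_force: [0.2, 0.2, -0.3]
finger_gap: 0.0673
time_s: 13.62
position: [0.5294, -0.1977, 0.0426]
tool_rot: [2.497, 1.906, -0.0]
wrist_force: [0.8, 0.4, 1.7]
finger_gap: 0.0274
pos [ 529.4 -197.7   42.6] tilt z [-0. -0. -1.] curyaw 74.7 t 13.625 j7 1.9 F [0.8 0.4 1.7] gap 0.0274
lin(current tool axes) [ 0.2 -0.4 -0.4] |d| 0.6 twist rad 0.004
```

View pics/w14.png

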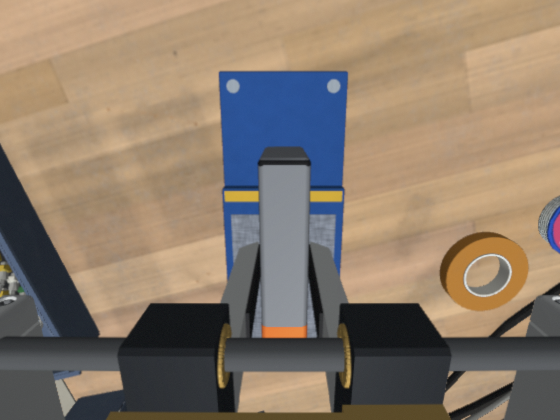

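The pack is gripped and aligned. Next I work out its offset along the tool y axis, then lift and head for the cradle.

Run:
```python
from m import *
c=dict(np.load('pics/w14.npz'));P=cloud(c)*1000
im=c['image']
print(im[155:172:2,284].tolist()); print(im[330:342:1,284].tolist()); print(P[160:172:2,284].round(1).tolist())
q=onplane(c,[(284,162),(284,340)],.076)*1000
ex=np.array([.9646,-.2639]);tc=np.array([529.4,-197.7])
print(q,(q[:,:2]-tc)@ex)
```

```text
[[62, 64, 67], [69, 71, 74], [77, 80, 85], [28, 30, 32], [35, 36, 39], [117, 121, 127], [135, 140, 146], [135, 139, 146], [136, 140, 147]]
[[232, 134, 66], [232, 134, 66], [232, 134, 66], [233, 135, 66], [232, 134, 66], [233, 136, 68], [229, 132, 66], [182, 104, 54], [73, 49, 39], [36, 39, 40], [42, 42, 44], [43, 45, 48]]
[[471.9, -181.6, 74.8], [472.8, -181.8, 75.7], [473.7, -182.1, 76.5], [474.8, -182.4, 75.9], [475.8, -182.7, 75.9], [476.6, -182.9, 77.1]]
[[ 472.74362773 -181.82375556   76.        ]
 [ 578.70171603 -210.85055245   76.        ]] [-58.8404776   51.02686608]
```

```bash
python3 -m jog '[{"grip":0,"linear":[0,0,-15],"twist":0},{"grip":0,"linear":[0,0,-40],"twist":0},{"grip":0,"linear":[0,0,-40],"twist":0},{"grip":0,"linear":[0,0,0],"twist":0}]'; python3 g.py 546 204 140 92
```

```text
time_s: 14.18
position: [0.5308, -0.1982, 0.141]
tool_rot: [2.494, 1.904, 0.005]
wrist_force: [0.4, 0.4, -2.4]
finger_gap: 0.0276
pos [ 530.8 -198.2  141. ] tilt z [ 0.005 -0.001 -1.   ] curyaw 74.7 t 14.175 j7 1.83 F [ 0.4  0.4 -2.4] gap 0.0276
lin(current tool axes) [392.  -91.5   0.7] |d| 402.5 twist rad -0.302
```

Run:
```python
from m import *
for n,r,vt in [('top0',(190,183,216,243),90),('t13',(190,183,216,243),90),('w1',(465,130,530,262),65)]:
    c=dict(np.load(f'pics/{n}.npz'));h=hsv(c)
    S,V=h[...,1],h[...,2]
    f=big((V>vt)&(S<110)&roi(c,*r))
    if n!='w1':
        f=big((V>vt)&(S<110)&roi(c,197,183,213,243))
    cs,_=cv2.findContours(f.astype(np.uint8),cv2.RETR_EXTERNAL,cv2.CHAIN_APPROX_NONE)
    k=max(cs,key=len).reshape(-1,2); p=onplane(c,k,.006)[:,:2]*1000
    print(n,rect(c,f,.006))
    for xb in range(490,600,20):
        q=p[(p[:,0]>xb)&(p[:,0]<xb+20)]; print(xb+10,q[:,1].min().round(1),q[:,1].max().round(1),end=' | ')
    print('x',p[:,0].min().round(1),p[:,0].max().round(1), 'cam',(-c['R'].T@c['t']).round(3))
    cv2.imwrite(f'pics/f_{n}.png',cv2.resize(np.where(f[...,None],[0,255,0],c['image'][:,:,::-1]).astype(np.uint8)[r[1]-15:r[3]+10,r[0]-15:r[2]+15],None,fx=4,fy=4,interpolation=0))
```

```text
top0 [545.4 202.1 134.2  31.    2.3]
500 187.3 216.0 | 520 185.6 216.8 | 540 186.2 217.7 | 560 186.9 218.4 | 580 187.7 219.3 | 600 188.5 220.1 | x 478.2 612.3 cam [0.42  0.046 1.154]
t13 [545.4 202.1 134.2  31.    2.3]
500 184.7 216.0 | 520 185.5 216.8 | 540 186.2 217.7 | 560 186.9 218.4 | 580 187.7 219.3 | 600 188.5 220.1 | x 478.2 612.4 cam [0.42  0.046 1.154]
w1 [546.8 204.  132.3  28.5   1.8]
500 188.3 216.9 | 520 188.9 217.6 | 540 189.3 218.2 | 560 190.1 218.8 | 580 190.6 219.5 | 600 191.3 220.1 | x 480.5 613.2 cam [0.386 0.007 0.35 ]
```

View pics/f_w1.png

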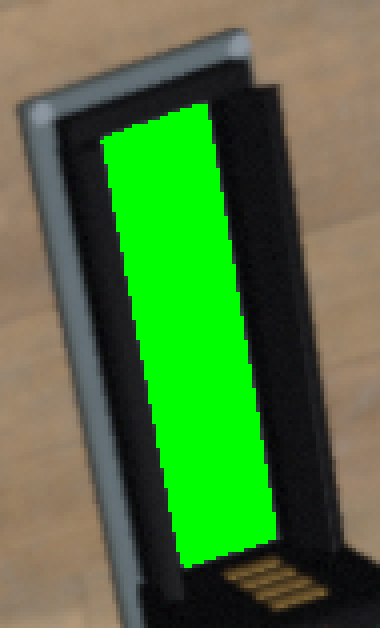

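View pics/f_t13.png

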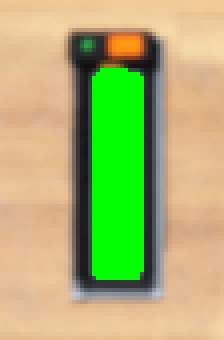

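The slot centre comes out at about (546.5, 202.3) with yaw 2.0°. I'll carry the pack over.

```bash
python3 -m jog '[{"grip":0,"linear":[30,-7,0],"twist":-0.06},{"grip":0,"linear":[45,-10,0],"twist":-0.06},{"grip":0,"linear":[45,-8,0],"twist":-0.06},{"grip":0,"linear":[45,-5,0],"twist":-0.06},{"grip":0,"linear":[45,-2,0],"twist":-0.06}]'; python3 g.py 545 202.4 140 92
```

```text
time_s: 14.8
position: [0.5261, 0.0166, 0.1372]
tool_rot: [-2.182, -2.26, 0.001]
wrist_force: [0.1, -1.2, -2.2]
finger_gap: 0.0278
pos [526.1  16.6 137.2] tilt z [-0.001 -0.    -1.   ] curyaw 92.0 t 14.8 j7 1.67 F [ 0.1 -1.2 -2.2] gap 0.0278
lin(current tool axes) [185.   25.4  -2.8] |d| 186.7 twist rad 0.0
```

```bash
python3 -m jog '[{"grip":0,"linear":[50,6,0],"twist":0},{"grip":0,"linear":[50,6,0],"twist":0},{"grip":0,"linear":[45,6,0],"twist":0},{"grip":0,"linear":[25,4,0],"twist":0},{"grip":0,"linear":[10,2,0],"twist":0}]'; python3 -m jog '[{"grip":0,"linear":[0,0,0],"twist":0},{"grip":0,"linear":[0,0,0],"twist":0}]'; python3 g.py 545 202.4 140 92;python3 -c "
from h import *
snap('wrist','w15.png');snap('scene','s15.png');snap('top','t15.png')"
```

```text
time_s: 15.42
position: [0.5443, 0.1971, 0.1369]
tool_rot: [-2.182, -2.26, 0.002]
wrist_force: [0.2, -0.2, -2.5]
finger_gap: 0.0273
time_s: 15.68
position: [0.5448, 0.1944, 0.1375]
tool_rot: [2.186, 2.256, -0.001]
wrist_force: [0.4, -0.1, -3.4]
finger_gap: 0.0274
pos [544.8 194.4 137.5] tilt z [-0.    -0.001 -1.   ] curyaw 91.8 t 15.675 j7 1.35 F [ 0.4 -0.1 -3.4] gap 0.0274
lin(current tool axes) [ 8.   0.4 -2.5] |d| 8.4 twist rad -0.003
```

View pics/w15.png

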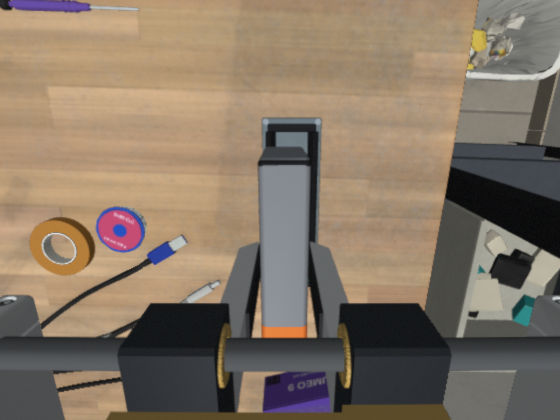

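Run:
```python
from m import *
c=dict(np.load('pics/w15.npz'))
cv2.imwrite('pics/w15c.png',cv2.resize(c['image'][110:180,250:335],None,fx=8,fy=8,interpolation=cv2.INTER_CUBIC)[:,:,::-1])
print(c['image'][140,262:325].mean(1).round(0).astype(int).tolist())
print(c['image'][115:150,291].mean(1).round(0).astype(int).tolist())
```

```text
[119, 119, 117, 85, 39, 27, 27, 30, 24, 19, 21, 16, 27, 58, 101, 120, 121, 122, 123, 122, 122, 124, 123, 124, 123, 125, 125, 124, 124, 124, 125, 124, 123, 122, 123, 122, 122, 121, 122, 122, 122, 123, 124, 122, 119, 84, 33, 22, 21, 20, 23, 29, 28, 27, 26, 36, 76, 102, 109, 131, 146, 147, 146]
[148, 142, 117, 106, 117, 122, 122, 119, 89, 52, 36, 39, 38, 36, 34, 33, 47, 103, 122, 123, 123, 124, 123, 123, 124, 124, 124, 124, 125, 124, 122, 101, 74, 64, 63]
```

View pics/w15c.png

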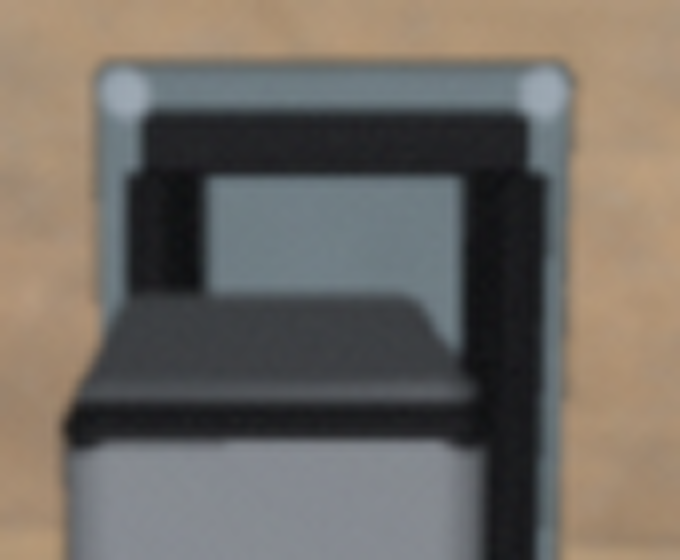

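```bash
python3 - <<'E'
from m import *
c=dict(np.load('pics/w15.npz'));print((-c['R'].T@c['t']).round(3))
q=onplane(c,[(275.4,140),(307,140),(291,131.6)],.006)*1000;print(q.round(1),'mid',(q[0]+q[1])/2)
pl=onplane(c,[(250+97/8,110+65/8),(250+572/8,110+65/8)],.003)*1000;print(pl.round(1),pl.mean(0).round(1))
a=np.radians(2.0);m=(q[0]+q[1])/2;print('y at slot centre',m[1]+(546.5-m[0])*np.tan(a))
pk=onplane(c,[(259.3,170),(309.2,170)],.1375-.0426+.076)*1000;print('pack edges',pk.round(1),pk.mean(0).round(1))
pk=onplane(c,[(284,162)],.1375-.0426+.076)*1000;print(pk)
E
python3 g.py 545 202.4 140 92
```

```text
[0.462 0.192 0.338]
[[488.  184.2   6. ]
 [487.  216.2   6. ]
 [479.3 199.7   6. ]] mid [487.52958649 200.18323778   6.        ]
[[467.1 170.3   3. ]
 [465.3 229.8   3. ]] [466.2 200.1   3. ]
y at slot centre 202.2425299932817
pack edges [[490.7 180.2 170.9]
 [489.9 206.3 170.9]] [490.3 193.2 170.9]
[[486.15480686 192.94058607 170.9       ]]
pos [544.9 194.9 137.7] tilt z [ 0. -0. -1.] curyaw 91.8 t 15.825 j7 1.35 F [-0.  -0.4 -3.4] gap 0.0278
lin(current tool axes) [ 7.5  0.4 -2.3] |d| 7.9 twist rad -0.003
```

```bash
python3 -m jog '[{"grip":0,"linear":[7.5,0.5,0],"twist":-0.003},{"grip":0,"linear":[0,0,25],"twist":0},{"grip":0,"linear":[0,0,30],"twist":0},{"grip":0,"linear":[0,0,18],"twist":0},{"grip":0,"linear":[0,0,0],"twist":0}]'; python3 -m jog '[{"grip":0,"linear":[0,0,0],"twist":0}]'; python3 g.py 545 202.3 35 92;python3 -c "
from h import *
c=snap('wrist','w16.png');cv2.imwrite('pics/w16c.png',cv2.resize(c['image'][100:200,240:340],None,fx=6,fy=6)[:,:,::-1])"
```

```text
time_s: 16.45
position: [0.5445, 0.2032, 0.0637]
tool_rot: [-2.18, -2.261, 0.003]
wrist_force: [-0.5, 0.6, -1.4]
finger_gap: 0.0278
time_s: 16.58
position: [0.5457, 0.2036, 0.0655]
tool_rot: [2.181, 2.261, 0.002]
wrist_force: [-0.6, -0.2, -2.1]
finger_gap: 0.0277
pos [545.7 203.6  65.5] tilt z [ 0.001  0.    -1.   ] curyaw 92.1 t 16.575 j7 1.37 F [-0.6 -0.2 -2.1] gap 0.0277
lin(current tool axes) [-1.3 -0.7 30.5] |d| 30.5 twist rad 0.001
```

View pics/w16c.png

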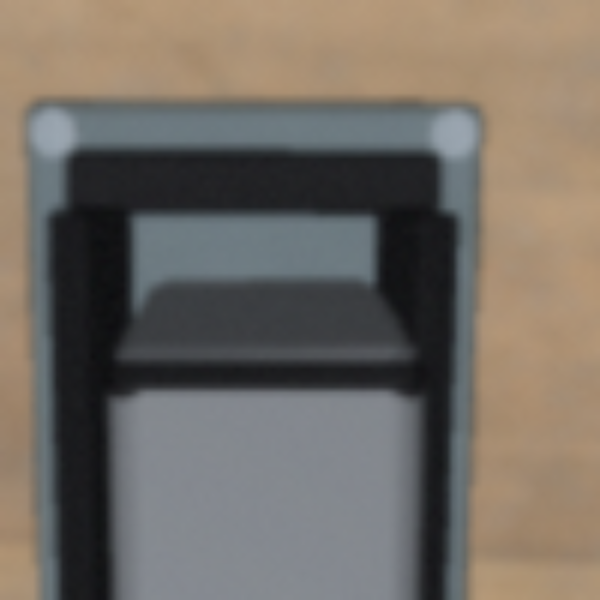

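The pack is lined up within about 1 mm over the slot. I'll correct by -1 mm and lower.

```bash
python3 -m jog '[{"grip":0,"linear":[-1,0,6],"twist":0},{"grip":0,"linear":[0,0,8],"twist":0},{"grip":0,"linear":[0,0,6],"twist":0},{"grip":0,"linear":[0,0,4],"twist":0},{"grip":0,"linear":[0,0,0],"twist":0}]'; python3 g.py 545 202.3 35 92
```

```text
time_s: 17.25
position: [0.5449, 0.2023, 0.0402]
tool_rot: [-2.181, -2.261, 0.001]
wrist_force: [-0.5, 0.5, -2.1]
finger_gap: 0.0277
pos [544.9 202.3  40.2] tilt z [-0. -0. -1.] curyaw 92.1 t 17.25 j7 1.39 F [-0.5  0.5 -2.1] gap 0.0277
lin(current tool axes) [-0.   0.1  5.2] |d| 5.2 twist rad 0.001
```

Pack's bottom should be at about 11.6 mm, so 5.6 mm above the slot floor and inside the walls without contact. I'll lower it the rest of the way.

```bash
python3 -m jog '[{"grip":0,"linear":[0,0,2],"twist":0},{"grip":0,"linear":[0,0,2],"twist":0},{"grip":0,"linear":[0,0,1],"twist":0},{"grip":0,"linear":[0,0,0],"twist":0}]'; python3 -m jog '[{"grip":0,"linear":[0,0,0.5],"twist":0},{"grip":0,"linear":[0,0,0.5],"twist":0}]'; python3 g.py 545 202.3 35 92
```

```text
time_s: 17.75
position: [0.5451, 0.2023, 0.0355]
tool_rot: [2.181, 2.261, -0.0]
wrist_force: [1.1, -0.2, -2.2]
finger_gap: 0.0276
time_s: 18.0
position: [0.5451, 0.2024, 0.0346]
tool_rot: [2.181, 2.261, 0.0]
wrist_force: [-0.3, -1.5, 3.1]
finger_gap: 0.0277
pos [545.1 202.4  34.6] tilt z [ 0. -0. -1.] curyaw 92.1 t 18.0 j7 1.39 F [-0.3 -1.5  3.1] gap 0.0277
lin(current tool axes) [-0.1 -0.1 -0.4] |d| 0.4 twist rad 0.001
```

Contact came at the expected height of 34.6 mm. I'll release and rise.

```bash
python3 -m jog '[{"grip":0.6,"linear":[0,0,0],"twist":0},{"grip":0.7,"linear":[0,0,0],"twist":0},{"grip":0.7,"linear":[0,0,0],"twist":0},{"grip":0.7,"linear":[0,0,0],"twist":0}]'; python3 -m jog '[{"grip":0.7,"linear":[0,0,-15],"twist":0},{"grip":0.7,"linear":[0,0,-40],"twist":0},{"grip":0.7,"linear":[0,0,-45],"twist":0},{"grip":0.7,"linear":[0,-40,-30],"twist":0},{"grip":0.7,"linear":[0,0,0],"twist":0}]';python3 -c "
from h import *
for n in ['wrist','scene','top']:
    c=snap(n,n+'17.png')
    P=cloud(c)*1000
    m=(P[...,2]>55)&(P[...,2]<80)&(abs(P[...,1]-202)<30)&(abs(P[...,0]-546)<80); q=P[m]
    if len(q): print(n,len(q),np.median(q,0).round(1),q.min(0).round(1),q.max(0).round(1))
i=cv2.imread('pics/scene17.png');cv2.imwrite('pics/s17c.png',cv2.resize(i[170:260,200:320],None,fx=6,fy=6))"
```

```text
time_s: 18.5
position: [0.5451, 0.2024, 0.0346]
tool_rot: [2.181, 2.261, -0.0]
wrist_force: [-0.7, 0.6, -0.4]
finger_gap: 0.064
time_s: 19.12
position: [0.5046, 0.2016, 0.1678]
tool_rot: [2.18, 2.262, 0.007]
wrist_force: [1.2, -0.7, -0.2]
finger_gap: 0.066
wrist 3183 [537.3 201.6  68.1] [483.2 186.2  55.8] [605.1 217.5  70.3]
scene 302 [536.8 194.8  66.5] [478.7 181.2  55.1] [606.1 217.8  71.8]
top 69 [592.1 195.7  68.5] [485.4 187.4  55.1] [613.7 206.5  73.2]
```

View pics/wrist17.png

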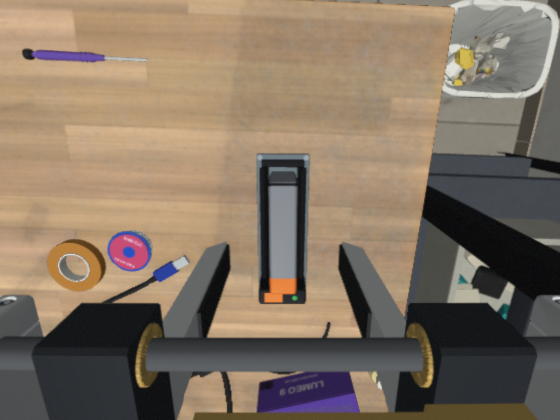

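View pics/s17c.png

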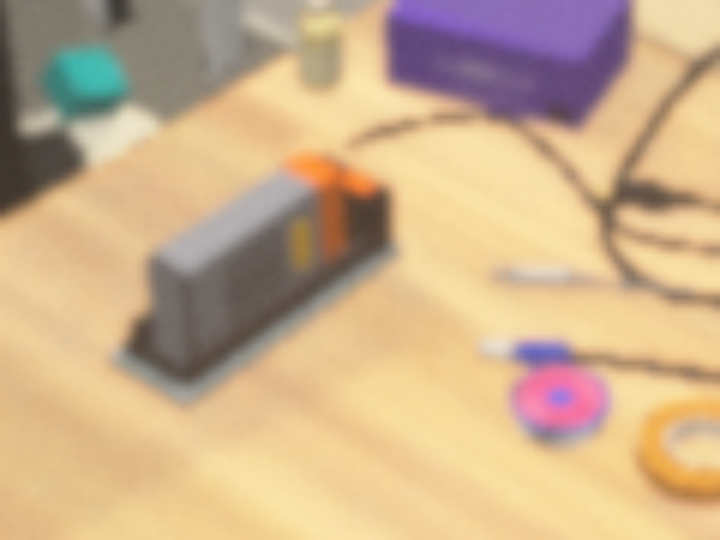

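The pack sits upright in the slot with its top at 68 mm (6 + 62, so fully down) and its orange end at the contact block. The gripper is clear and the bystanders haven't moved, so I'm handing in.

```bash
python3 -c "
from workcell import bot
print(bot.hand_in())"
```

```text
the job is handed in; nothing more can be done
None
```

The battery pack is in the charging cradle, and I handed the job in at about 19 s of the 64 s allowed. I set the pack on its end in the foot well, let go, and pushed it with shut fingers at 98 mm above the well floor until it tipped over the step. It came to rest on the deck on its long narrow edge, contacts away from the well. I then picked it up, stood it in the slot with the orange end at the contact block, and let go.

**Last checks:**
- **Seating:** The wrist depth put the pack's top at 68 mm, which is the 6 mm slot floor plus 62 mm, so it is fully down. The scene and top cameras read medians of 66.5 and 68.5 mm, from far fewer points.
- **Position:** The pack looks upright and centred in the slot, and the gripper is clear of it.
- **Bystanders:** I judged the bystanders by eye only. The tape, reel and driver look unmoved, and the flux bottle still stands. I did not re-measure their positions.
- **Forces:** The wrist forces I read stayed under about 7 N.

**Off plan:** On the deck the pack came to rest about 20 mm further back than I expected, overhanging the step by about 30 mm. It lay flat and stable there before I picked it up.

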